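# Spot-check the running air pump with the infrared thermometer

### The job

Two air pumps serve the aquarium, one running and one idle: the red changeover lever leans towards the one that is running. Take the yellow infrared thermometer out of its stand and take a reading of the running pump only: with the lens about 6 cm off, point it squarely at the middle of the round black motor cap on the pump's sloping face and hold it still for two seconds, without touching the pump. Then lower it gently back into its stand, fully home, lens end down, without flipping the lever or disturbing anything else on the shelf.

Things in the scene. Friction and masses are not known exactly. Their poses are not given: they have to be found in the camera images.
- thermometer: Yellow infrared thermometer, loose: a bar 112 long, 34 wide (y), 22 mm thick (x), 0.12 kg. Origin: middle of the lens at the black nose end; z runs up the bar, so it looks along -z; +x is the side with display and button. It starts lens down in its stand, leaning 30 degrees, top towards the stand's -x; from 70 mm above the lens (along the bar) to the top both 34 mm sides are free to grip.
- stand: Black stand fixed to the shelf, base plate 110 x 84 x 12 mm, origin under its centre, x pointing away from the robot at yaw 0 (it is turned up to 20 degrees). It carries an open pocket that leans 30 degrees: the mouth is on the -x side, higher up.
- stand_seat (a point): Middle of the floor of the stand's pocket; z runs up the pocket's axis, 30 degrees from vertical towards the stand's -x. Pocket: 28 (x) by 42 (y) mm inside, 58 mm deep, 4 mm walls. The thermometer's lens end rests on this floor and its back on the -x wall, so its lens lies about 3 mm to -x of this point.
- toggle (a joint): Angle in rad of the red bat lever of the pump changeover switch. It has snapped to one side: about +0.5, leaning to +y (towards the left pump), when the left pump is running; about -0.5, leaning to -y (towards the right pump), when the right pump is running.
- toggle_tip (a point): Tip of the red lever (13 mm thick), 45 mm above its pivot; the lever is light to flip.
- switch_box: Grey changeover switch box with an aluminium top, fixed to the shelf between and behind the pumps, 52 x 78 x 36 mm (40 mm to the lever's pivot), origin under its centre.
- pump_left: The left air pump (the one at larger y): loose grey plastic wedge on four rubber feet, 130 mm deep (x) x 88 mm wide (y) x 88 mm tall (flow dial on top to 96 mm), 0.6 kg, origin under its centre. Its front (-x) is low (40 mm); from there the top slopes up at 35 degrees to the tall rear block. 
- pump_left_cap (a point): Middle of the outer face of the left pump's motor cap, a black disc 42 mm across standing 5 mm proud in the middle of the sloping face, 68 mm above the shelf. z points straight out of the cap, 35 degrees from vertical, up and towards the pump's front (-x); y is along the pump's y.
- pump_right: The right air pump (the one at smaller y): loose grey plastic wedge on four rubber feet, 130 mm deep (x) x 88 mm wide (y) x 88 mm tall (flow dial on top to 96 mm), 0.6 kg, origin under its centre. Its front (-x) is low (40 mm); from there the top slopes up at 35 degrees to the tall rear block. 
- pump_right_cap (a point): Middle of the outer face of the right pump's motor cap, a black disc 42 mm across standing 5 mm proud in the middle of the sloping face, 68 mm above the shelf. z points straight out of the cap, 35 degrees from vertical, up and towards the pump's front (-x); y is along the pump's y.
- airstone: Blue ceramic airstone, a cylinder 30 mm across and 50 mm tall (with a short white nipple on top to 63 mm), standing; origin under its centre.
- check_valve: Clear plastic airline check valve with a blue band, 60 mm long, 22 mm across, lying; origin under its centre.
- feeding_ring: Green plastic feeding ring, 84 mm across, 13 mm high, lying flat; origin under its centre.
- tweezers: Stainless aquascaping tweezers, 275 mm long along their x axis, 9 mm high, lying; origin under the middle.
- food_jar: Amber food jar with orange cap, 60 mm across, 85 mm tall; origin under its centre.
- conditioner: White bottle with blue cap, 56 mm across, 150 mm tall; origin under its centre.
- scraper: Black and blue magnetic glass scraper, 85 x 45 mm, 43 mm tall; origin under its centre.
Things that resemble listed ones, but are neither listed nor needed, are in the scene too. Leave any orange look-alike of the pump_left alone. Of the things shaped like the thermometer, the yellow one is meant.

How it is judged (in metres and radians):
On the way, in this order (a step that is already met when the one before it is completed fails the run):
1. the thermometer is held in the fingers, clear of its stand (z of thermometer in the frame of stand_seat above 0.062 m and contact force between the fingers and thermometer above 0.5 N), for 0.1 s.
2. the running pump is read: lens 30 to 100 mm from its motor cap, within 15 degrees of square, the cap's middle within 15 mm of the line of sight, held still for a second (((value of joint toggle above 0 rad and x of pump_left_cap in the frame of thermometer between -0.015 and 0.015 m and y of pump_left_cap in the frame of thermometer between -0.015 and 0.015 m and z of pump_left_cap in the frame of thermometer between -0.1 and -0.03 m and angle between the z axis of thermometer and the z axis of pump_left_cap, either way round below 0.26 rad and angle between thermometer's own z axis and vertical below 1.3 rad and linear speed of thermometer below 0.02 m/s and angular speed of thermometer below 0.15 rad/s) or (value of joint toggle below 0 rad and x of pump_right_cap in the frame of thermometer between -0.015 and 0.015 m and y of pump_right_cap in the frame of thermometer between -0.015 and 0.015 m and z of pump_right_cap in the frame of thermometer between -0.1 and -0.03 m and angle between the z axis of thermometer and the z axis of pump_right_cap, either way round below 0.26 rad and angle between thermometer's own z axis and vertical below 1.3 rad and linear speed of thermometer below 0.02 m/s and angular speed of thermometer below 0.15 rad/s))), for 1 s.
At the end, for the whole second after the job is handed in: After the running pump was read, the thermometer is back in the stand's pocket, lens end down: its lens within 10 mm of the pocket's floor and 12 mm of its middle, the bar within 11 degrees of the pocket's axis, at rest and let go. Pumps, lever and bystanders are where they were (x of thermometer in the frame of stand_seat between -0.012 and 0.012 m and y of thermometer in the frame of stand_seat between -0.012 and 0.012 m and z of thermometer in the frame of stand_seat between -0.01 and 0.01 m and angle between the z axis of thermometer and the z axis of stand_seat, either way round below 0.2 rad and angle between thermometer's own z axis and vertical below 0.9 rad and linear speed of thermometer below 0.02 m/s and contact force between the fingers and thermometer below 0.1 N); the robot touches nothing.
It fails at once if the idle pump is read (same limits as the reading) ((value of joint toggle below 0 rad and x of pump_left_cap in the frame of thermometer between -0.015 and 0.015 m and y of pump_left_cap in the frame of thermometer between -0.015 and 0.015 m and z of pump_left_cap in the frame of thermometer between -0.1 and -0.03 m and angle between the z axis of thermometer and the z axis of pump_left_cap, either way round below 0.26 rad and angle between thermometer's own z axis and vertical below 1.3 rad and linear speed of thermometer below 0.02 m/s and angular speed of thermometer below 0.15 rad/s) or (value of joint toggle above 0 rad and x of pump_right_cap in the frame of thermometer between -0.015 and 0.015 m and y of pump_right_cap in the frame of thermometer between -0.015 and 0.015 m and z of pump_right_cap in the frame of thermometer between -0.1 and -0.03 m and angle between the z axis of thermometer and the z axis of pump_right_cap, either way round below 0.26 rad and angle between thermometer's own z axis and vertical below 1.3 rad and linear speed of thermometer below 0.02 m/s and angular speed of thermometer below 0.15 rad/s)).
It fails at once if the thermometer is dropped (faster than 0.45 m/s while not held) (linear speed of thermometer above 0.45 m/s and contact force between the fingers and thermometer below 0.1 N).
It fails at once if the thermometer touches a pump, or a pump is shifted by more than 10 mm (contact force between thermometer and pump_left above 0.5 N or distance of any of pump_left, pump_right from where it was at the start of the episode above 0.01 m or contact force between thermometer and pump_right above 0.5 N).
It fails at once if the changeover lever is flipped (its tip moved by more than 10 mm) (distance of toggle_tip from where it was at the start of the episode above 0.01 m).
It fails at once if a bystander is moved by more than 20 mm (distance of any of airstone, check_valve, feeding_ring, tweezers, food_jar, conditioner, scraper from where it was at the start of the episode above 0.02 m).
It also fails if it takes over 58 s, if anything falls off the work surface, if the arm or the gripper's body presses on something with over 40 N, if the wrist force passes 120 N, or if a joint passes its speed limit or range.

### The arm

A 6-joint arm with a two-finger parallel gripper is mounted at the origin on the work surface. World frame = base frame: x ahead of the robot, y to its left, z up, the work surface at z = 0. Lengths are in mm, angles in rad, forces in N, time in s.
With the tool pointing down it reaches from about 350 to 775 mm from the base axis. Payload 5.5 kg.
Tool frame: the origin (TCP) lies at the very end of the fingers, on their centre line; the grasp point (between the pads) lies 19 mm behind it; z points along the fingers, y is the line along which they close (so a half turn about z gives the same grasp; the last joint's range is limited). The gripper opens to 85 mm and grips with 20 to 120 N. Pads are 22 mm wide; open, the fingers measure 114 mm over their backs; the gripper's body (76 mm by 85 mm) begins 54 mm behind the grasp point. The pads swing forward as they close: fully open they stand 13 mm farther back than shut.
Start: joints at [-1.39, 0.313, 0.046, 1.304, 0, 1.431], TCP at [181.309, -545.712, 204.723] pointing down, gripper open.
Joint ranges: [-2.76, 2.76], [-0.86, 1.69], [-1.03, 1.26], [-2.2, 2.34], [-1.47, 1.5], [-3.14, 3.14]. Speed limits (rad/s): [2.57, 2.57, 3.14, 3.14, 3.14, 3.14].

### API

Orientations are given as a rotation vector (axis times angle).
In Python, from cell import r gives the robot as it stands. The module is installed in compiled form; this text tells all that it offers.
- The arm moves only by the shell command python3 -m jog 'ROWS' [OPENING]. ROWS is JSON, a list of rows, each a list of 2 entries, a list of its own where there are three numbers: the shift along the tool's x, y, z in m, then the turn about the tool's z in rad. A call has 1 to 12 rows; each row is the pose to reach, as a shift and turn from the pose commanded when the call began, along the tool's axes at that moment; what a row does not reach only later rows make up. A row lasts 1/10 s, in which the tool goes at most 50 mm and 8.59 degrees, less where a joint would pass 70% of its speed; a pose out of reach is approached as far as the arm can. A call with a gripper value outside its range is refused whole. OPENING is the finger opening in m, from 0 to 0.0854, set as the call begins (- or left out, the last holds). The fingers move at their own pace and stop on an object; the grip force is fixed at half the most. Time passes only in rows, so rows that repeat a pose let the fingers close. It gives the time, the measured TCP pose, the force, the opening and the grip force at its end, in the units of the state.
- r.get_state(): the state, without advancing time (a new reading comes with each control period).
- r.get_image(name): name is "scene" or "side" or "wrist"; returns the picture (480x640x3 uint8, blue, green, red); there is no depth.
- r.calibration(name): a dict with "mtx" (3x3 intrinsics, pixels), "rvec" (rotation vector, rad) and "tvec" (3), from world to camera coordinates, as OpenCV has them; the wrist camera has in their place "tool_from_camera" (4x4, takes a point from camera to tool coordinates, whose origin is the TCP and whose axes are the flange's). Camera axes: x right, y down, z forward; pixel columns grow to the right and rows downward; lengths in mm; the calibration is good to about 2 mm. The wrist camera is an equidistant fisheye: a pixel r from the principal point sees the ray r / f radians off the axis. A picture is of the moment at which its call begins: read the wrist's pose just before it. calibration takes no time and is no camera call.
- r.job_done(): hands the job in; it is judged then, once.
The state is a dict: "time": time; "qpos": joint angles; "qvel": joint speeds; "joint_efforts": joint torques, N m; "eef_pos": TCP position; "tcp_rot": TCP orientation; "wrist_force": force on the tool from outside, world axes, zero at the start; "ft_torque": the same for the moment, N m; "grip_width": finger opening in mm; "grasp_force": force on a finger pad.
Only numpy, scipy, OpenCV 4.12 (cv2) and the standard library are available. Lean on these libraries where they do the work, as an engineer would, in place of code of your own. Each camera call takes 0.05 s, during which the arm holds its last target. There are 200 camera calls.

## Working session

There is one attempt and no reset: what is moved stays moved. The work goes in short steps, Python scripts to look and compute and a shell command to move; the robot and the scene stay as the last step left them, time stands still between calls to the robot, and variables do not carry over. Pictures are saved under pics/ and viewed, at most 10 in all, crops included, and the job is handed in when it is done.

```bash
mkdir -p pics
python3 - <<'E'
from cell import r
import cv2,numpy as np
s=r.get_state();print({k:np.round(v,3).tolist() for k,v in s.items()})
for n in("scene","side"):
    cv2.imwrite(f"pics/{n}0.png",r.get_image(n))
    print(n,r.calibration(n))
print(r.calibration("wrist"))
cv2.imwrite("pics/wrist0.png",r.get_image("wrist"))
E
```

```text
{'time': 0.0, 'qpos': [-1.39, 0.314, 0.045, 1.304, -0.0, 1.431], 'qvel': [0.0, -0.0, 0.0, -0.001, 0.0, -0.0], 'joint_efforts': [-0.0, -48.062, 29.854, 0.019, -0.0, -0.0], 'eef_pos': [181.211, -545.098, 203.806], 'tcp_rot': [-3.099, -0.501, 0.0], 'wrist_force': [0.638, -0.021, 0.433], 'ft_torque': [-0.035, -0.042, -0.051], 'grasp_force': 0.0, 'grip_width': 85.694}
scene {'mtx': array([[537.51713397,   0.        , 324.68136596],
       [  0.        , 537.51713397, 238.80257946],
       [  0.        ,   0.        ,   1.        ]]), 'rvec': array([ 2.2421018 ,  1.42107173, -0.3882756 ]), 'tvec': array([-235.35072648, -355.08858706, 1420.08075347])}
side {'mtx': array([[595.96670696,   0.        , 312.04998149],
       [  0.        , 595.96670696, 237.7161067 ],
       [  0.        ,   0.        ,   1.        ]]), 'rvec': array([ 0.19562889, -2.81286531,  1.27863429]), 'tvec': array([ 482.67453915,   93.27317674, 1316.86681533])}
{'mtx': array([[371.64829954,   0.        , 320.78100353],
       [  0.        , 371.64829954, 241.27399042],
       [  0.        ,   0.        ,   1.        ]]), 'tool_from_camera': array([[ 1.29741694e-03, -9.52931544e-01, -3.03182766e-01,
         7.72684386e+01],
       [ 9.99999114e-01,  1.32671739e-03,  1.09323302e-04,
        -5.68800324e-01],
       [ 2.98060224e-04, -3.03182639e-01,  9.52932421e-01,
        -1.69474602e+02],
       [ 0.00000000e+00,  0.00000000e+00,  0.00000000e+00,
         1.00000000e+00]])}
```

View pics/scene0.png

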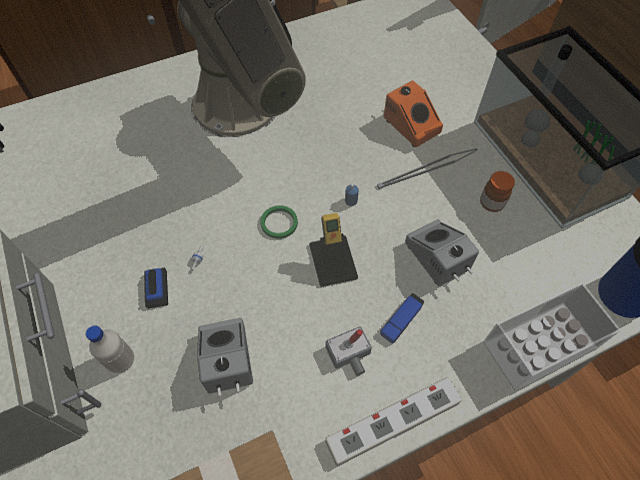

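View pics/side0.png

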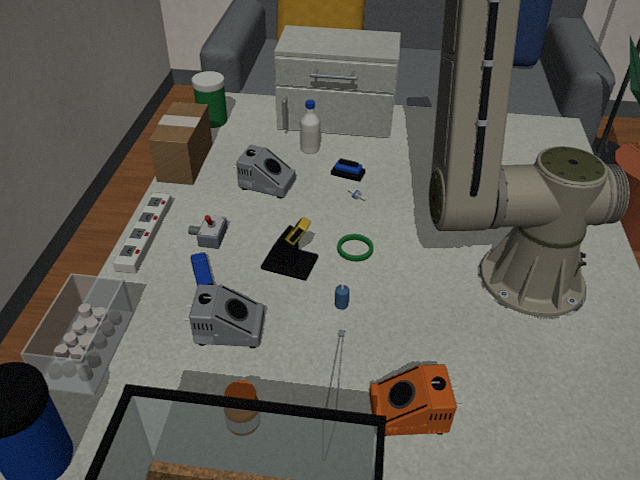

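The scene shows the yellow thermometer in its black stand at (333,250), the left pump at (440,248), the right pump at (223,352), and the switch at (349,348) with its red lever at (355,336). I'll enlarge both views next.

Run:
```python
import cv2
a=cv2.imread("pics/scene0.png")[205:385,295:485]; b=cv2.imread("pics/side0.png")[190:355,180:330]
cv2.imwrite("pics/c1.png",cv2.resize(a,None,fx=3,fy=3,interpolation=cv2.INTER_CUBIC))
cv2.imwrite("pics/c2.png",cv2.resize(b,None,fx=3.6,fy=3.6,interpolation=cv2.INTER_CUBIC))
```

```text
(no output)
```

View pics/c1.png

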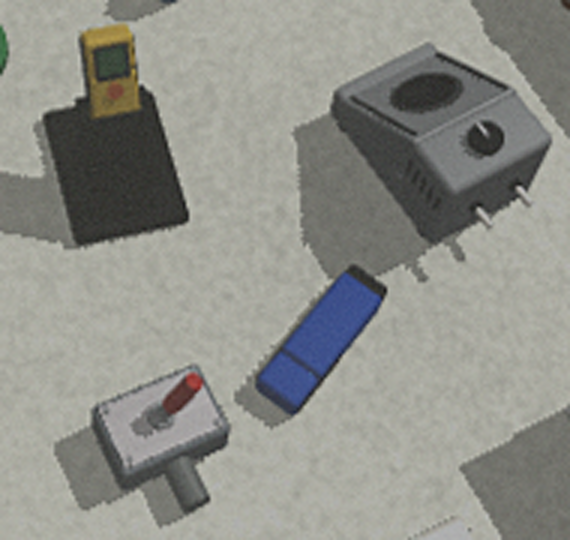

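View pics/c2.png

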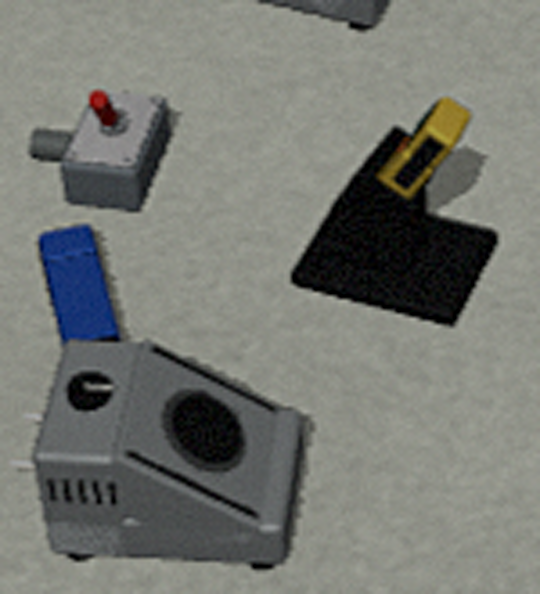

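```bash
cat > h.py <<'E'
from cell import r
import cv2,numpy as np
from scipy.spatial.transform import Rotation as R
K={n:r.calibration(n) for n in("scene","side")}
def c1(u,v):return 295+u/3,205+v/3
def c2(u,v):return 180+u/3.6,190+v/3.6
def P(n):
    c=K[n];return c["mtx"]@np.c_[cv2.Rodrigues(c["rvec"])[0],c["tvec"]]
def tri(a,b):
    X=cv2.triangulatePoints(P("scene"),P("side"),np.array(a,float),np.array(b,float)).ravel();return X[:3]/X[3]
def plane(n,p,z):
    c=K[n];M=cv2.Rodrigues(c["rvec"])[0];o=-M.T@c["tvec"];d=M.T@np.linalg.inv(c["mtx"])@[*p,1]
    return o+d*(z-o[2])/d[2]
E
python3 - <<'E'
from h import *
np.set_printoptions(precision=1,suppress=True)
for n,a,b in [("tip",(194,381),(98,97)),("piv",(160,415),(113,125)),("cap",(427,93),(204,430)),("ridgeL",(513,93),(125,457)),("ridgeR",(412,140),(150,345))]:
    print(n,tri(c1(*a),c2(*b)))
for p in[(75,243),(188,217),(44,122)]:print("st scene",plane("scene",c1(*p),11))
for p in[(292,278),(452,322),(497,237)]:print("st side",plane("side",c2(*p),11))
# yellow mask minAreaRect in both
for n in K:
    im=cv2.imread(f"pics/{n}0.png");h=cv2.cvtColor(im,cv2.COLOR_BGR2HSV)
    m=cv2.inRange(h,(18,120,80),(35,255,255))
    if n=="side":m[:150]=0
    k,l,st,ce=cv2.connectedComponentsWithStats(m)
    for i in range(1,k):
        if st[i,4]>60:print(n,st[i],ce[i])
E
```

```text
tip [729.3 -14.1  80.4]
piv [728.6 -34.9  40.7]
cap [604.2 236.1  66.2]
ridgeL [636.4 279.   86.7]
ridgeR [641.4 197.4  86.8]
st scene [581.5 -26.   11. ]
st scene [597.1  55.3  11. ]
st scene [482.4  -4.8  11. ]
st side [593.5  57.5  11. ]
st side [490.5  81.   11. ]
st side [473.1   2.3  11. ]
scene [322 214  18  16 108] [330.6 218.3]
scene [325 228  17  16 121] [333.6 236.6]
side [285 217  25  28 197] [299. 229.]
```

```bash
cat >> h.py <<'E'
def rel(x,y,z,yaw_deg=None):
    s=r.get_state();T=R.from_rotvec(s["tcp_rot"]);d=T.inv().apply(np.array([x,y,z])-s["eef_pos"])/1000
    xa=T.apply([1,0,0]);yw=np.degrees(np.arctan2(xa[1],xa[0]))
    print("t",round(s["time"],2),"eef",np.round(s["eef_pos"],1),"yaw",round(yw,2),"tilt z",np.round(T.apply([0,0,1]),3),"shift",np.round(d,4),
      "turn",None if yaw_deg is None else round(-np.radians((yaw_deg-yw+180)%360-180),4))
E
python3 - <<'E'
from h import *
np.set_printoptions(precision=1,suppress=True)
for z in(105,120):print(plane("scene",c1(110,48),z),plane("side",c2(440,115),z))
print(tri(c1(136,46),c2(437,108)))
rel(500,40,260,168)
E
```

```text
[498.9  39.4 105. ] [509.7   0.6 105. ]
[507.5  35.  120. ] [507.   18.5 120. ]
[513.4  42.4 139.1]
t 0.15 eef [ 181.3 -545.2  204. ] yaw 18.38 tilt z [-0.  0. -1.] shift [ 0.5 -0.5 -0.1] turn -2.6113
```

```bash
python3 -m jog '[[[0.04,-0.04,-0.056],-0.15],[[0.08,-0.075,-0.056],-0.29],[[0.12,-0.11,-0.056],-0.43],[[0.155,-0.145,-0.056],-0.57],[[0.19,-0.18,-0.056],-0.71],[[0.23,-0.215,-0.056],-0.85],[[0.265,-0.25,-0.056],-0.99],[[0.305,-0.285,-0.056],-1.13],[[0.34,-0.32,-0.056],-1.27],[[0.375,-0.355,-0.056],-1.41],[[0.41,-0.385,-0.056],-1.55],[[0.445,-0.415,-0.056],-1.69]]' 0.07; python3 -c "
from h import *
np.set_printoptions(suppress=True)
rel(500,40,260,168)"
```

```text
time: 1.35
eef_pos: [460.4, -31.2, 260.8]
tcp_rot: [1.675, 2.657, -0.0]
wrist_force: [0.7, -0.6, -0.1]
grip_width: 70.1
grasp_force: 0.0
t 1.35 eef [460.4 -31.2 260.8] yaw 115.55 tilt z [ 0. -0. -1.] shift [0.0472 0.0664 0.0007] turn -0.9154
```

```bash
python3 -m jog '[[[0.01,0.015,0],-0.14],[[0.03,0.035,0],-0.28],[[0.045,0.055,0],-0.42],[[0.047,0.066,0],-0.56],[[0.047,0.066,0],-0.7],[[0.047,0.066,0],-0.84],[[0.047,0.066,0],-0.915],[[0.047,0.066,0],-0.915],[[0.047,0.066,0],-0.915],[[0.047,0.066,0],-0.915]]'
python3 - <<'E'
from h import *
np.set_printoptions(suppress=True)
rel(500,40,260,168)
im=r.get_image("wrist");cv2.imwrite("pics/w1.png",im)
im=r.get_image("scene");cv2.imwrite("pics/s1.png",im)
E
```

```text
time: 2.35
eef_pos: [499.6, 37.3, 260.6]
tcp_rot: [-0.341, -3.123, 0.0]
wrist_force: [0.1, 0.1, 0.0]
grip_width: 70.2
grasp_force: 0.0
t 2.35 eef [499.6  37.3 260.6] yaw 167.55 tilt z [-0. -0. -1.] shift [0.0002 0.0027 0.0006] turn -0.0078
```

View pics/w1.png

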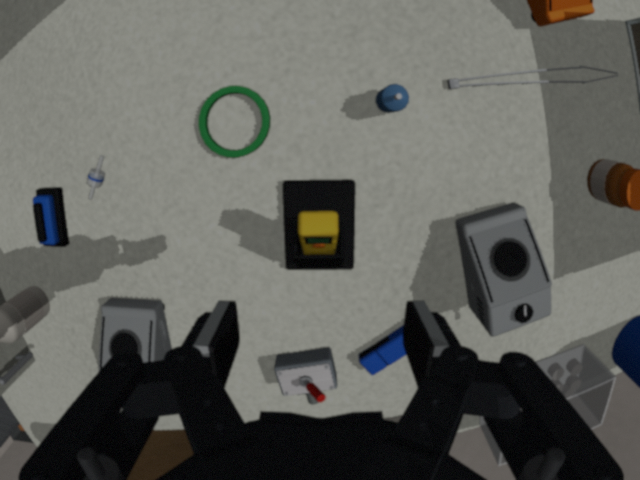

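The wrist view shows the thermometer centred at (319,232) in its stand (283–354, 181–268), and the left pump's cap at (510,258). The lever leans towards the left pump.

Run:
```python
import cv2
im=cv2.imread("pics/w1.png")
cv2.imwrite("pics/w1c.png",cv2.resize(im[172:276,270:370],None,fx=5.5,fy=5.5,interpolation=cv2.INTER_CUBIC))
```

```text
(no output)
```

View pics/w1c.png

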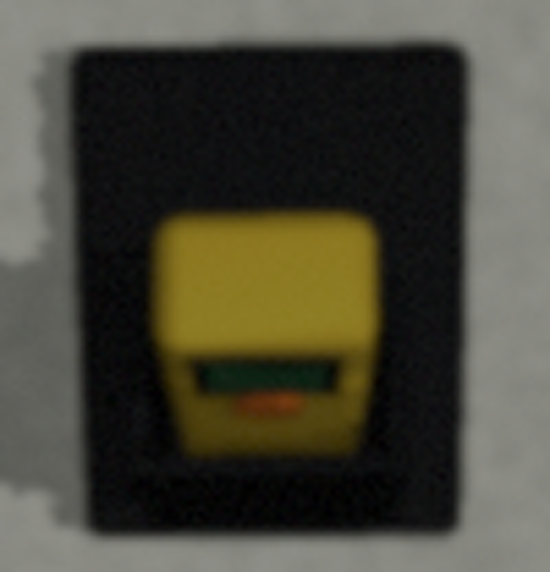

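```bash
cat >> h.py <<'E'
W=r.calibration("wrist")
def wproj(X,eef,rot):
    t=R.from_rotvec(rot).inv().apply(np.atleast_2d(X)-eef);M=W["tool_from_camera"]
    c=(t-M[:3,3])@M[:3,:3];rho=np.hypot(c[:,0],c[:,1]);th=np.arctan2(rho,c[:,2])
    return (c[:,:2]/rho[:,None]*th[:,None])*W["mtx"][0,0]+W["mtx"][:2,2]
def wray(p,eef,rot):
    d=(np.array(p,float)-W["mtx"][:2,2])/W["mtx"][0,0];th=np.linalg.norm(d)
    c=np.r_[d/th*np.sin(th),np.cos(th)];M=W["tool_from_camera"];T=R.from_rotvec(rot)
    return eef+T.apply(M[:3,3]),T.apply(M[:3,:3]@c)
def wplane(p,z,eef,rot):
    o,d=wray(p,eef,rot);return o+d*(z-o[2])/d[2]
def sproj(n,X):
    q=np.atleast_2d(X)@P(n)[:,:3].T+P(n)[:,3];return q[:,:2]/q[:,2:]
E
python3 - <<'E'
from h import *
from scipy.optimize import least_squares
np.set_printoptions(precision=1,suppress=True)
s=r.get_state();e=np.array([499.6,37.3,260.6]);q=np.array(s["tcp_rot"])
w=lambda u,v:(270+u/5.5,172+v/5.5)
for p in[(75,47),(465,45),(458,530),(92,532)]:print("base",wplane(w(*p),12,e,q))
print("cap",wplane((510,258),67,e,q))
for p in[(461,218),(522,206),(549,317),(489,333)]:print("pump?",wplane(p,88,e,q))
a=np.radians(-12.3);sx=np.array([np.cos(a),np.sin(a),0]);sy=np.array([-np.sin(a),np.cos(a),0]);z=np.array([0,0,1])
ax=-.5*sx+.866*z;tx=.866*sx+.5*z
obs=np.array([w(153,225),w(380,225),w(155,352),w(378,352)]);so=np.array([c1(107,30),c1(110,48)])
def f(C,parts=False):
    X=np.array([C-11*tx-17*sy,C-11*tx+17*sy,C+11*tx-17*sy,C+11*tx+17*sy])
    a=(wproj(X,e,q)-obs);a[:2,1]=0*a[:2,1]+(wproj(X,e,q)[:2,1]-w(0,210)[1])
    b=sproj("scene",[C-11*tx,C+11*tx])-so
    return np.r_[a.ravel(),b.ravel()]
o=least_squares(f,[500,40,120]);C=o.x
print("top",C,"res",o.fun,"lens",C-112*ax,"grip93",C-19*ax)
print("scene-free",[wplane(w(266,352),zz,e,q) for zz in(110,125,140)])
E
```

```text
base [473.2   0.4  12. ]
base [490.1  79.   12. ]
base [595.   57.2  12. ]
base [578.2 -21.8  12. ]
cap [601.6 236.6  67. ]
pump? [535.5 172.7  88. ]
pump? [536.6 244.1  88. ]
pump? [683.4 282.2  88. ]
pump? [680.2 198.1  88. ]
top [501.9  35.3 124.1] res [ 1.   0.5 -0.8  0.5  0.2 -0.4 -0.1 -0.4 -1.1  0.4  0.1 -0.9] lens [556.7  23.4  27.1] grip93 [511.2  33.3 107.6]
scene-free [array([517.3,  31.7, 110. ]), array([512.9,  32.7, 125. ]), array([508.5,  33.8, 140. ])]
```

```bash
python3 -m jog '[[[-0.006,-0.001,0.02],-0.008],[[-0.012,-0.0015,0.05],-0.008],[[-0.012,-0.0015,0.08],-0.008],[[-0.012,-0.0015,0.105],-0.008],[[-0.012,-0.0015,0.125],-0.008],[[-0.012,-0.0015,0.14],-0.008],[[-0.012,-0.0015,0.152],-0.008],[[-0.012,-0.0015,0.162],-0.008],[[-0.012,-0.0015,0.168],-0.008],[[-0.012,-0.0015,0.172],-0.008],[[-0.012,-0.0015,0.172],-0.008]]' 0.07
python3 - <<'E'
from h import *
np.set_printoptions(suppress=True)
rel(511.2,33.3,88.6,168)
a=r.get_image("wrist");b=r.get_image("scene")
cv2.imwrite("pics/w2.png",np.hstack([a[180:480,120:520],cv2.resize(b[190:290,280:410],(390,300))]))
E
```

```text
time: 3.55
eef_pos: [511.1, 33.3, 88.5]
tcp_rot: [-0.326, -3.125, 0.0]
wrist_force: [-0.7, -0.1, 0.2]
grip_width: 70.0
grasp_force: 0.0
t 3.55 eef [511.1  33.3  88.5] yaw 168.09 tilt z [-0. -0. -1.] shift [-0.0001  0.     -0.0001] turn 0.0016
```

View pics/w2.png

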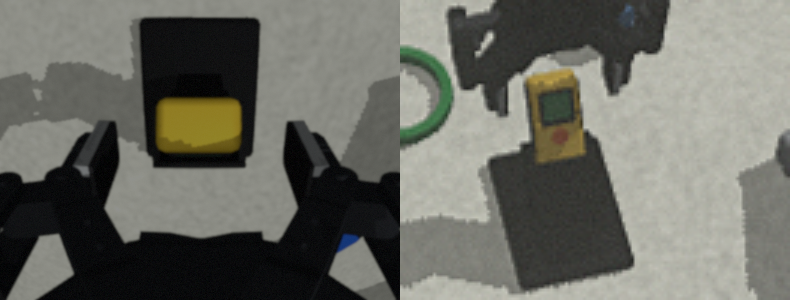

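The fingers straddle the bar evenly: bar at about x=199 in the left half, finger mid at about 201. I'll close now.

```bash
python3 -m jog '[[[0,0,0],0],[[0,0,0],0],[[0,0,0],0],[[0,0,0],0],[[0,0,0],0],[[0,0,0],0],[[0,0,0],0],[[0,0,0],0],[[0,0,0],0],[[0,0,0],0]]' 0.0
```

```text
time: 4.65
eef_pos: [511.4, 33.2, 89.3]
tcp_rot: [0.326, 3.124, -0.0]
wrist_force: [-1.1, 0.4, 5.5]
grip_width: 32.7
grasp_force: 59.8
```

```bash
python3 -m jog '[[[0.0025,0,-0.0043],0],[[0.0065,0,-0.0113],0],[[0.011,0,-0.0191],0],[[0.016,0,-0.0277],0],[[0.021,0,-0.0364],0],[[0.026,0,-0.045],0],[[0.031,0,-0.0537],0],[[0.036,0,-0.0624],0],[[0.041,0,-0.071],0],[[0.045,0,-0.078],0],[[0.045,0,-0.098],0],[[0.045,0,-0.098],0]]'
python3 - <<'E'
from h import *
np.set_printoptions(suppress=True)
rel(500,40,200,168)
a=r.get_image("scene");b=r.get_image("side")
cv2.imwrite("pics/g1.png",np.hstack([cv2.resize(a[150:290,260:400],(400,400),interpolation=2),cv2.resize(b[150:290,250:390],(400,400),interpolation=2)]))
E
```

```text
time: 5.85
eef_pos: [468.3, 42.6, 189.0]
tcp_rot: [0.325, 3.121, 0.0]
wrist_force: [0.8, -1.0, -0.7]
grip_width: 32.4
grasp_force: 59.7
t 5.85 eef [468.3  42.6 189. ] yaw 168.1 tilt z [ 0.004 -0.    -1.   ] shift [-0.0316  0.004  -0.0109] turn 0.0018
```

View pics/g1.png

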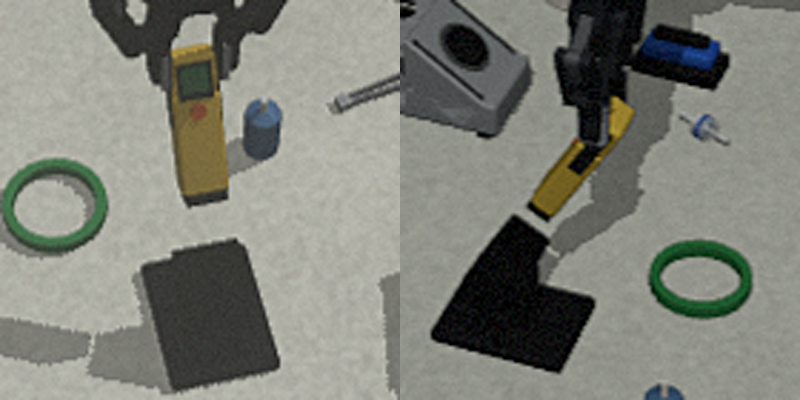

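Run:
```python
from h import *
np.set_printoptions(precision=1,suppress=True)
k=400/140
g=lambda u,v:(260+u/k,150+v/k)
h=lambda u,v:(250+(u-400)/k,150+v/k)
L=tri(g(207,197),h(541,211));T=tri(g(193,55),h(620,112));d=T-L
print(L,T,np.linalg.norm(d),np.degrees(np.arccos(d[2]/np.linalg.norm(d))),np.degrees(np.arctan2(d[1],d[0])))
pl=np.array([513.6,32.8,126.8]);a=np.array([-.489,.104,.866])
print("pred proj",sproj("scene",[pl,pl+112*a]),g(207,197),g(193,55)); print(sproj("side",[pl,pl+112*a]),h(541,211),h(620,112))
```

```text
[510.   36.1 129.2] [457.   45.2 229.3] 113.63125259777011 28.24393774154163 170.24665096179726
pred proj [[332.1 221.8]
 [325.9 170.2]] (332.45, 218.95) (327.55, 169.25)
[[298.2 223.4]
 [324.4 192.1]] (299.35, 223.85) (327.0, 189.2)
```

```bash
python3 -m jog '[[[-0.001,0.01,0],-0.03],[[-0.003,0.03,0],-0.06],[[-0.006,0.055,0],-0.1],[[-0.009,0.085,0],-0.14],[[-0.012,0.115,0],-0.18],[[-0.015,0.14,0],-0.21],[[-0.017,0.16,0.001],-0.24],[[-0.018,0.175,0.003],-0.26],[[-0.019,0.186,0.005],-0.27],[[-0.0195,0.193,0.007],-0.277],[[-0.0195,0.1955,0.0073],-0.277],[[-0.0195,0.1955,0.0073],-0.277]]'
python3 - <<'E'
from h import *
np.set_printoptions(suppress=True)
rel(527.7,230,181.7,184)
a=r.get_image("scene");b=r.get_image("side")
cv2.imwrite("pics/p1.png",np.hstack([cv2.resize(a[170:290,360:480],(400,400),interpolation=2),cv2.resize(b[230:350,180:300],(400,400),interpolation=2)]))
E
```

```text
time: 7.15
eef_pos: [526.3, 229.6, 179.1]
tcp_rot: [0.108, -3.139, 0.001]
wrist_force: [-0.1, -0.6, -0.7]
grip_width: 32.3
grasp_force: 59.8
t 7.15 eef [526.3 229.6 179.1] yaw -176.05 tilt z [-0. -0. -1.] shift [-0.0014  0.0003 -0.0026] turn -0.0009
```

View pics/p1.png

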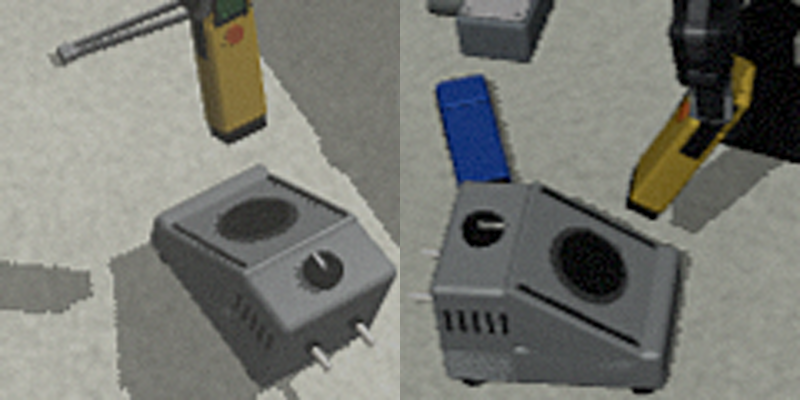

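Run:
```python
from h import *
from scipy.optimize import least_squares
np.set_printoptions(precision=1,suppress=True)
k=400/120
g=lambda u,v:np.array((360+u/k,170+v/k)); h=lambda u,v:np.array((180+(u-400)/k,230+v/k))
cap=tri(g(258,219),h(590,264));print("cap",cap)
rL=tri(g(349,213),h(513,291));rR=tri(g(247,265),h(538,186));print(rL,rR)
a=np.radians(4);px=np.array([np.cos(a),np.sin(a),0]);py=np.array([-px[1],px[0],0]);z=np.array([0,0,1]);
ax=-.5*px+.866*z;tx=.866*px+.5*z
f=lambda L:np.r_[sproj("scene",L+11*tx)[0]-g(239,131),sproj("side",L+17*py)[0]-h(642,210)]
o=least_squares(f,[572,234,120]);L=o.x;print("lens",L,o.fun)
d=cap-L;print("cap in thermo x,y,z",d@tx,d@py,d@ax)
```

```text
cap [603.7 236.2  66.9]
[634.8 279.8  88.2] [640.5 201.4  91.1]
lens [567.1 226.9 127. ] [ 0.4  0.3  0.4 -0.2]
cap in thermo x,y,z 2.12050214296805 6.69982737222408 -70.6275706281759
```

```bash
python3 -m jog '[[[-0.001,0.001,0.001],0],[[-0.002,0.0025,0.002],0],[[-0.003,0.0035,0.003],0],[[-0.003,0.0035,0.003],0],[[-0.003,0.0035,0.003],0],[[-0.003,0.0035,0.003],0],[[-0.003,0.0035,0.003],0],[[-0.003,0.0035,0.003],0],[[-0.003,0.0035,0.003],0],[[-0.003,0.0035,0.003],0],[[-0.003,0.0035,0.003],0],[[-0.003,0.0035,0.003],0]]' && python3 -m jog '[[[0,0,0],0],[[0,0,0],0],[[0,0,0],0],[[0,0,0],0],[[0,0,0],0],[[0,0,0],0],[[0,0,0],0],[[0,0,0],0],[[0,0,0],0],[[0,0,0],0],[[0,0,0],0],[[0,0,0],0]]'
python3 - <<'E'
from h import *
np.set_printoptions(suppress=True)
rel(468.3,42.6,189,168.1)
from scipy.optimize import least_squares
im={n:r.get_image(n) for n in K}
a,b=im["scene"],im["side"]
cv2.imwrite("pics/p2.png",np.hstack([cv2.resize(a[150:250,390:490],(400,400),interpolation=2),cv2.resize(b[220:320,220:320],(400,400),interpolation=2)]))
E
```

```text
time: 8.45
eef_pos: [529.2, 233.5, 176.3]
tcp_rot: [0.109, -3.14, 0.0]
wrist_force: [-0.6, 0.0, -1.0]
grip_width: 32.5
grasp_force: 59.8
time: 9.65
eef_pos: [529.3, 233.5, 176.4]
tcp_rot: [-0.109, 3.14, -0.0]
wrist_force: [-1.1, -0.4, -1.1]
grip_width: 32.2
grasp_force: 59.8
t 9.65 eef [529.3 233.5 176.4] yaw -176.04 tilt z [ 0. -0. -1.] shift [ 0.074  -0.1863 -0.0126] turn 0.2768
```

View pics/p2.png

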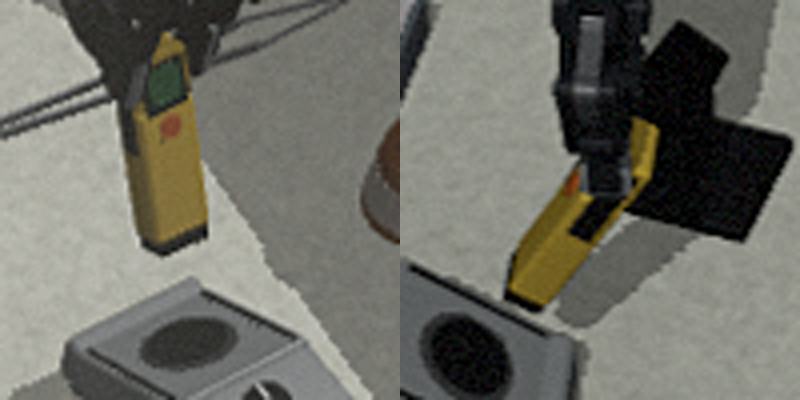

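Run:
```python
from h import *
from scipy.optimize import least_squares
np.set_printoptions(precision=1,suppress=True)
g=lambda u,v:np.array((390+u/4,150+v/4)); h=lambda u,v:np.array((220+(u-400)/4,220+v/4))
cap=tri(g(189,343),h(466,353));print("cap",cap)
a=np.radians(4);px=np.array([np.cos(a),np.sin(a),0]);py=np.array([-px[1],px[0],0]);z=np.array([0,0,1]);
ax=-.5*px+.866*z;tx=.866*px+.5*z
# corners: display bottom -y, +y ; back bottom -y (scene); side: display +y, back +y
f=lambda L:np.r_[(sproj("scene",[L+11*tx-17*py,L+11*tx+17*py,L-11*tx-17*py])-[g(163,256),g(207,237),g(142,245)]).ravel(),(sproj("side",[L+11*tx+17*py,L-11*tx+17*py])-[h(510,299),h(543,309)]).ravel()]
o=least_squares(f,[572,234,120]);L=o.x;print("lens",L,o.fun)
d=cap-L;print("cap in thermo x,y,z",d@tx,d@py,d@ax)
```

```text
cap [604.6 235.2  68.5]
lens [571.4 234.3 123.7] [-1.6  0.2  1.1 -1.8 -2.6 -0.8 -2.8 -0.4 -0.4  1.8]
cap in thermo x,y,z 1.1516208950397626 -1.4268866468125654 -64.4119470671949
```

```bash
python3 -m jog '[[[0,0,0],0],[[0,0,0],0],[[0.004,-0.004,-0.006],0.01],[[0.012,-0.02,-0.0126],0.04],[[0.022,-0.045,-0.0126],0.08],[[0.034,-0.075,-0.0126],0.12],[[0.046,-0.105,-0.0126],0.16],[[0.056,-0.132,-0.0126],0.2],[[0.064,-0.155,-0.0126],0.24],[[0.07,-0.172,-0.0126],0.265],[[0.073,-0.182,-0.0126],0.277],[[0.074,-0.1863,-0.0126],0.277]]';python3 -m jog '[[[0,0,0],0],[[0,0,0],0],[[0,0,0],0]]'
python3 - <<'E'
from h import *
np.set_printoptions(suppress=True)
a=np.radians(-12)
t=np.array([511.4,33.2,89.3])+2.0*np.array([np.cos(a),np.sin(a),0])+90*np.array([-.5*np.cos(a),-.5*np.sin(a),.866]);print(t)
rel(*t,168.1)
a=r.get_image("scene");b=r.get_image("side")
cv2.imwrite("pics/q1.png",np.hstack([cv2.resize(a[150:290,260:400],(400,400),interpolation=2),cv2.resize(b[150:290,250:390],(400,400),interpolation=2)]))
E
```

```text
time: 10.95
eef_pos: [467.9, 41.3, 189.6]
tcp_rot: [0.329, 3.123, -0.0]
wrist_force: [0.4, -0.3, -1.2]
grip_width: 32.8
grasp_force: 59.8
time: 11.25
eef_pos: [468.4, 43.2, 188.9]
tcp_rot: [-0.324, -3.125, -0.0]
wrist_force: [-0.7, -0.6, -0.7]
grip_width: 32.3
grasp_force: 59.8
[469.33965317  42.14020271 167.24      ]
t 11.25 eef [468.4  43.2 188.9] yaw 168.15 tilt z [-0.  0. -1.] shift [-0.0011 -0.0008  0.0217] turn 0.0009
```

```bash
python3 - <<'E'
import cv2,numpy as np
for f in("g1","q1"):
    m=cv2.inRange(cv2.cvtColor(cv2.imread(f"pics/{f}.png"),cv2.COLOR_BGR2HSV),(15,120,80),(35,255,255))
    for h in(m[:,:400],m[:,400:]):
        ys,xs=np.nonzero(h);print(f,len(xs),xs.mean().round(1),ys.mean().round(1),np.percentile(xs,[1,99]),np.percentile(ys,[1,99]))
E
python3 -m jog '[[[-0.001,-0.0008,0.007],0],[[-0.001,-0.0008,0.015],0],[[-0.001,-0.0008,0.0217],0],[[-0.001,-0.0008,0.0217],0],[[-0.004,-0.0008,0.0269],0],[[-0.007,-0.0008,0.0321],0],[[-0.01,-0.0008,0.0373],0],[[-0.013,-0.0008,0.0425],0],[[-0.016,-0.0008,0.0477],0],[[-0.019,-0.0008,0.0529],0],[[-0.021,-0.0008,0.0563],0],[[-0.021,-0.0008,0.0563],0]]'
```

```text
g1 4485 200.5 133.3 [173. 225.] [ 47.84 191.  ]
g1 2692 179.0 163.0 [135. 230.] [100. 211.]
q1 4498 201.1 133.2 [174. 226.] [ 48. 190.]
q1 2694 178.0 162.7 [135. 229.] [ 99. 211.]
time: 12.55
eef_pos: [488.6, 37.4, 132.0]
tcp_rot: [-0.326, -3.124, 0.0]
wrist_force: [0.3, 0.1, -0.8]
grip_width: 32.4
grasp_force: 59.8
```

```bash
python3 -m jog '[[[-0.0015,0,0.0026],0],[[-0.0035,0,0.0061],0],[[-0.0055,0,0.0095],0],[[-0.0075,0,0.013],0],[[-0.0095,0,0.0165],0],[[-0.0115,0,0.0199],0],[[-0.0135,0,0.0234],0],[[-0.0155,0,0.0268],0],[[-0.0175,0,0.0303],0],[[-0.019,0,0.0329],0],[[-0.02,0,0.0346],0],[[-0.02,0,0.0346],0]]'; python3 -c "
from h import *
np.set_printoptions(suppress=True)
rel(512.4,33,89.3,168.1)"
```

```text
time: 13.75
eef_pos: [508.2, 33.3, 97.8]
tcp_rot: [-0.326, -3.124, 0.0]
wrist_force: [-0.1, -0.2, -2.1]
grip_width: 32.6
grasp_force: 59.8
t 13.75 eef [508.2  33.3  97.8] yaw 168.09 tilt z [-0. -0. -1.] shift [-0.0042  0.0005  0.0085] turn -0.0001
```

Free of contact so far; the last 8 mm slowly, watching the force.

```bash
python3 -m jog '[[[-0.0005,0,0.001],0],[[-0.001,0,0.002],0],[[-0.0015,0,0.003],0],[[-0.002,0,0.004],0],[[-0.0025,0,0.005],0],[[-0.003,0,0.006],0],[[-0.0035,0,0.007],0],[[-0.0035,0,0.007],0],[[-0.0035,0,0.007],0]]'; python3 -m jog '[[[-0.0003,0,0.0005],0],[[-0.0005,0,0.001],0],[[-0.0005,0,0.001],0]]'
```

```text
time: 14.65
eef_pos: [511.6, 32.6, 91.0]
tcp_rot: [-0.326, -3.125, 0.0]
wrist_force: [-0.3, -0.3, -0.7]
grip_width: 32.3
grasp_force: 59.8
time: 14.95
eef_pos: [512.2, 32.5, 90.0]
tcp_rot: [0.326, 3.125, -0.0]
wrist_force: [0.0, -0.2, -1.1]
grip_width: 32.9
grasp_force: 59.8
```

```bash
python3 -m jog '[[[0,0,0],0],[[0,0,0],0],[[0,0,0],0],[[0,0,0],0]]' 0.042;python3 -m jog '[[[0,0,0],0],[[0,0,0],0],[[0,0,0],0],[[0,0,0],0],[[0,0,0],0],[[0,0,0],0]]' 0.07
python3 -m jog '[[[0,0,-0.01],0],[[0,0,-0.03],0],[[0,0,-0.06],0],[[0,0,-0.09],0],[[0,0,-0.12],0],[[0,0,-0.15],0],[[0,0,-0.171],0],[[0,0,-0.171],0],[[0,0,-0.171],0]]'
python3 - <<'E'
from h import *
rel(499.6,37.3,260.6,167.55)
E
```

```text
time: 15.35
eef_pos: [512.3, 32.5, 90.2]
tcp_rot: [0.326, 3.124, -0.0]
wrist_force: [0.7, -0.4, 0.2]
grip_width: 41.6
grasp_force: 0.0
time: 15.95
eef_pos: [512.1, 32.5, 90.1]
tcp_rot: [0.326, 3.125, -0.0]
wrist_force: [0.0, -0.1, -0.2]
grip_width: 69.7
grasp_force: 0.0
time: 16.85
eef_pos: [512.4, 32.5, 261.5]
tcp_rot: [0.326, 3.123, -0.0]
wrist_force: [-0.0, -0.1, 0.3]
grip_width: 69.7
grasp_force: 0.0
t 16.85 eef [512.4  32.5 261.5] yaw 168.09 tilt z [ 0.001 -0.    -1.   ] shift [0.0135 0.0021 0.0008] turn 0.0095
```

```bash
python3 -m jog '[[[0.007,0.001,0.001],0.005],[[0.0135,0.002,0.001],0.0095],[[0.0135,0.002,0.001],0.0095],[[0.0135,0.002,0.001],0.0095],[[0.0135,0.002,0.001],0.0095]]'
python3 - <<'E'
from h import *
cv2.imwrite("pics/w3.png",r.get_image("wrist"));cv2.imwrite("pics/s3.png",r.get_image("scene"))
rel(499.6,37.3,260.6,167.55)
for f,roi in(("w1",(270,172,370,276)),("w3",(270,172,370,276)),("s1",(310,200,350,250)),("s3",(310,200,350,250))):
    i=cv2.imread(f"pics/{f}.png")[roi[1]:roi[3],roi[0]:roi[2]]
    m=cv2.inRange(cv2.cvtColor(i,cv2.COLOR_BGR2HSV),(15,120,70),(35,255,255));print(f,cv2.boundingRect(m),cv2.countNonZero(m),np.argwhere(m).mean(0).round(1))
d=cv2.absdiff(cv2.imread("pics/s1.png"),cv2.imread("pics/s3.png")).max(2)
m=cv2.morphologyEx((d>40).astype(np.uint8),cv2.MORPH_OPEN,np.ones((3,3)));n,l,st,c=cv2.connectedComponentsWithStats(m);print(st[1:])
E
```

```text
time: 17.35
eef_pos: [499.3, 37.3, 259.9]
tcp_rot: [-0.34, -3.123, 0.0]
wrist_force: [-0.7, 0.6, -0.2]
grip_width: 70.3
grasp_force: 0.0
t 17.45 eef [499.5  37.2 260. ] yaw 167.55 tilt z [ 0. -0. -1.] shift [-0.0001  0.0001 -0.0006] turn 0.0
w1 (28, 39, 41, 41) 1261 [55.9 48.6]
w3 (28, 39, 41, 42) 1276 [56.1 48.3]
s1 (12, 14, 20, 30) 236 [28.2 22.1]
s3 (12, 13, 19, 31) 238 [28.1 21.9]
[]
```

The before and after images match: the thermometer is back in its original place and nothing else in the scene moved.

```bash
python3 -c "
from cell import r
print(r.job_done())"
```

```text
the job is handed in; nothing more can be done
None
```

I read the running left pump, holding the lens about 64 mm off and on the middle of the cap for over two seconds, then put the thermometer back in its stand; before and after pictures match, and the job is handed in, with no verdict returned.

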